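# Centre the soap dispenser on the scale pan and weigh it

### The job

The soap dispenser stands off-centre on the round pan of the bench scale, so it cannot be weighed properly. With light taps of the shut fingers, low on its belly, nudge it until its foot stands inside the ring marked in the middle of the pan: do not grip, lift or tip it over. Then take the fingers away from it, press the scale's key all the way down and release it, leaving the other goods on the bench where they are.

Things in the scene. Friction and masses are not known exactly. Their poses are not given: they have to be found in the camera images.
- dispenser: white ceramic soap-dispenser body with a steel collar, 68 mm high, about 0.15 to 0.3 kg, standing loose on the scale pan. Round about its own z axis: flat foot 40 mm across, widest (60 mm) 20 mm above its underside, narrowing to a neck and a 29 mm collar at the top. Origin: centre of its underside; z up. It is wobbly: it slides when pushed gently at the height of the widest part or lower, and tips or jams when pushed higher. Keep pushes on it under 8 N
- pan_centre (a point): centre of the top face of the scale's round aluminium pan, 110 mm across, 10 mm thick, its top about 75 mm above the bench; fixed. A thin dark ring (56 mm inside, 60 mm outside diameter) is marked round this point. The pan is round, so its yaw is meaningless; z up
- scale: grey bench scale, fixed: housing 250 x 200 mm (its x, y), 44 mm high; origin: centre of its underside, z up, -x towards the side with the key and display. The pan's centre lies 35 mm towards its +x, on a short column
- key_top (a point): centre of the top of the scale's key, a round white push button 26 mm across in a black collar 42 mm across and 12 mm high on the housing; it lies 93 mm towards -x and 60 mm towards +y of the scale's origin, and its top is about 66 mm above the bench (10 mm above the collar). It is pressed straight down
- key (a joint): travel of the key in m: 0 up, 0.006 fully down; a spring of 1 to 4 N pushes it up again
- tumbler: straight white ceramic tumbler, open cup 78 mm high, 68 mm across the rim; origin: centre of its underside
- can: plain steel can with a paper band, 80 mm high, 74 mm across; origin: centre of its underside
- tape: roll of brown packing tape lying flat, 96 mm across, 48 mm high; origin: centre of its underside
- valve: brass ball valve with a flat steel lever, lying on the bench, about 80 x 30 x 55 mm; origin: centre of its underside
Not all that is in view belongs to the job. What is shaped like the dispenser but green is not meant.

How it is judged (in metres and radians):
On the way, in this order (a step that is already met when the one before it is completed fails the run):
1. the dispenser stands upright, still and untouched in the middle of the pan (horizontal distance between dispenser and pan_centre below 0.01 m and angle between dispenser's own z axis and vertical below 0.1 rad and z of dispenser in the frame of pan_centre between -0.005 and 0.005 m and linear speed of dispenser below 0.015 m/s and contact force between dispenser and the fingers below 0.05 N), for 0.3 s.
2. the scale's key is pressed down (value of joint key above 0.0045 m), for 0.05 s.
At the end, for the whole second after the job is handed in: the dispenser stands upright (within 0.1 rad), still and untouched on the pan, its axis within 10 mm of the pan's centre, after which the key was pressed at least 4.5 mm and has come up again (under 1.5 mm) (all of step 1 and value of joint key below 0.0015 m).
It fails at once if the dispenser is tipped by more than 0.35 rad (angle between dispenser's own z axis and vertical above 0.35 rad).
It fails at once if the dispenser is lifted off the pan (z of dispenser in the frame of pan_centre above 0.01 m).
It fails at once if the dispenser falls off the pan (z of dispenser in the frame of pan_centre below -0.01 m).
It fails at once if the dispenser is gripped or struck: the fingers press on it with more than 10 N (contact force between dispenser and the fingers above 10 N).
It fails at once if other goods on the bench are pushed aside by more than 30 mm (distance of any of tumbler, can, tape, valve from where it was at the start of the episode above 0.03 m).
It also fails if it takes over 58 s, if anything falls off the work surface, if the arm or the gripper's body presses on something with over 40 N, if the wrist force passes 120 N, or if a joint passes its speed limit or range.

### The arm

A 6-joint arm with a two-finger parallel gripper is mounted at the origin on the work surface. World frame = base frame: x ahead of the robot, y to its left, z up, the work surface at z = 0. Lengths are in mm, angles in degrees, forces in N, time in s.
With the tool pointing down it reaches from about 375 to 900 mm from the base axis. Payload 3.1 kg.
Tool frame: the origin (TCP) lies between the finger pads; the fingertips stand 19 mm ahead of it and the grasp point (between the pads) is the TCP; z points along the fingers, y is the direction in which the jaws open and shut (so a half turn about z gives the same grasp; the last joint's range is limited). The gripper opens to 85 mm and grips with 20 to 120 N. Pads are 22 mm wide; open, the fingers measure 114 mm over their backs; the gripper's body (76 mm by 85 mm) begins 54 mm behind the grasp point. The pads swing forward as they close: fully open they stand 13 mm farther back than shut.
Start: joints at [58.298, 30.224, 82.088, -0, 67.689, -10.227], TCP at [228.762, 581.605, 250.31] pointing down, gripper open.
Joint ranges: [-176.69, 176.69], [-43.24, 126.21], [12.49, 139.97], [-82, 262], [0, 151.66], [-163.58, 163.58]. Speed limits (degrees/s): [159.86, 159.86, 180, 180, 180, 180].

### API

Orientations are given as [roll, pitch, yaw] about the fixed x, y, z axes, in that order (R = Rz(yaw) Ry(pitch) Rx(roll)).
In Python, from workcell import r gives the robot as it stands.
- The arm moves only by the tool play_rows, never from a script. Its argument "moves" is a list of rows, each a list of 3 entries, a list of its own where there are three numbers: the shift along the tool's x, y, z in mm, then the turn, a rotation vector about the tool's x, y, z in rad, then the closure, from 0 (fully open) to 1 (shut). In form: [[[dx, dy, dz], [rx, ry, rz], fingers], ...]. A call has 1 to 12 rows; each row shifts and turns the commanded pose from where the row before left it, along the tool's axes as they then stand; what a row does not reach is not made up. A row lasts 1/8 s, in which the tool goes at most 62.5 mm and 10.7 degrees, less where a joint would pass 70% of its speed; a pose out of reach is approached as far as the arm can. A call with a gripper value outside its range is refused whole. The fingers move at their own pace and stop on an object; "grip_force" is the grip in N (left out, the last holds). Time passes only in rows, so rows that do not move let the fingers close. It gives the time, the measured TCP pose, the force and the opening at its end, in the units of the state.
- r.get_obs(): the state, without advancing time (a new reading comes with each control period).
- r.camera(name): name is "scene" or "top" or "wrist"; returns a dict with "image" (400x640x3 uint8, red, green, blue), "z_map" (400x640 float32, mm along the optical axis (not along the pixel's ray), 0 where there is no reading), "camera_matrix" (3x3 intrinsics, pixels), "xyz" and "attitude" of the camera in the world. Camera axes: x right, y down, z forward; pixel columns grow to the right and rows downward; lengths in mm; the calibration is good to about 2 mm. A picture is of the moment at which its call begins.
- r.close_job(): hands the job in, once; it reports no verdict.
The state is a dict: "time": time; "joint_pos": joint angles; "joint_velocities": joint speeds; "joint_torque": joint torques, N m; "tcp_pos": TCP position; "eef_rot": TCP orientation; "force": force on the tool from outside, world axes, zero at the start; "moment": the same for the moment, N m; "opening": opening from 0.0 (shut) to 1.0 (fully open).
Only numpy, scipy, OpenCV 4.12 (cv2) and the standard library are available. Lean on these libraries where they do the work, as an engineer would, in place of code of your own. Each camera call takes 0.05 s, during which the arm holds its last target.

## Working session

There is one attempt and no reset: what is moved stays moved. The work goes in short steps, Python scripts to look and compute and a tool call to move; the robot and the scene stay as the last step left them, time stands still between calls to the robot, and variables do not carry over. Pictures are saved under pics/ and viewed, and the job is handed in when it is done.

Besides the shell and the picture viewer there is one more tool, called after "Emit:" by a JSON object that holds its "method" and its "body". play_rows: Moves the arm, as the interface text tells. Its arguments: {"type":"object","properties":{"moves":{"type":"array"},"grip_force":{"type":"number"}},"required":["moves"]}

```bash
mkdir -p pics; cat > h.py <<'E'
from workcell import r
import numpy as np, cv2, pickle
from scipy.spatial.transform import Rotation as R
def snap(n,f):
    c=r.camera(n); cv2.imwrite(f'pics/{f}.png',c['image'][:,:,::-1]); pickle.dump(c,open(f'{f}.pkl','wb')); return c
def rot(c):
    a=np.array(c['attitude']); return a if a.shape==(3,3) else R.from_euler('xyz',a,degrees=True).as_matrix()
def ray(c,u,v):
    d=np.linalg.inv(c['camera_matrix'])@[u,v,1]; return rot(c)@d
def at_z(c,u,v,z):
    d=ray(c,u,v);p=np.array(c['xyz']); return p+d*(z-p[2])/d[2]
def pt(c,u,v):
    return np.array(c['xyz'])+ray(c,u,v)*c['z_map'][int(v),int(u)]
def proj(c,p):
    q=rot(c).T@(np.array(p)-c['xyz']); q=c['camera_matrix']@q; return q[:2]/q[2]
E
python3 - <<'E'
from h import *
for n in('scene','top'):
    c=snap(n,n+'0'); print(n,c['xyz'],c['attitude'],c['camera_matrix'])
print(r.get_obs())
E
```

```text
scene [1329.25191419  350.79054291  680.05603909] [-127.58033667   -1.1982325   110.66763273] [[411.94200657   0.         315.82384419]
 [  0.         411.94200657 201.05843458]
 [  0.           0.           1.        ]]
top [495.41574431  54.4183211  906.46901807] [-174.55339714    0.56519905  -88.77536486] [[413.15111416   0.         320.44247422]
 [  0.         413.15111416 207.15968681]
 [  0.           0.           1.        ]]
{'time': 0.1, 'joint_pos': array([ 5.82983055e+01,  3.02727156e+01,  8.21502946e+01,  8.08405159e-04,
        6.76900671e+01, -1.02283088e+01]), 'joint_velocities': array([-0.12793548, -0.13535359, -0.15547793,  0.01542212,  0.03687495,
       -0.02525054]), 'joint_torque': array([-4.25282024e-04, -4.43304634e+01, -1.78586054e+01, -2.05082033e-04,
        3.86795014e-03,  5.77194399e-06]), 'tcp_pos': array([228.44203568, 581.09029126, 249.43441274]), 'eef_rot': array([-1.79888852e+02, -2.08146569e-02,  1.58526286e+02]), 'force': array([ 0.12777666, -0.0873561 ,  0.4234808 ]), 'moment': array([0.0373169 , 0.01668624, 0.04908894]), 'opening': 1.0057305593944532}
```

View pics/scene0.png

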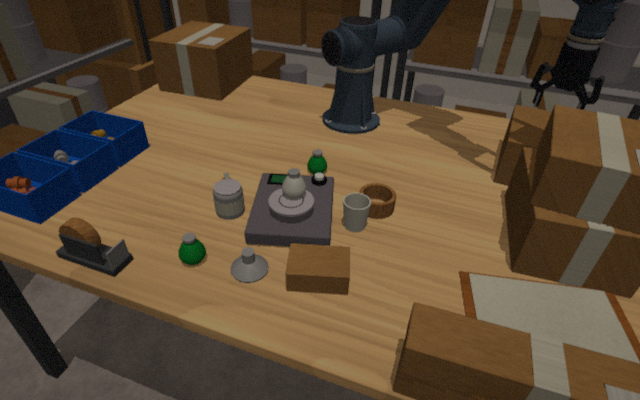

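View pics/top0.png

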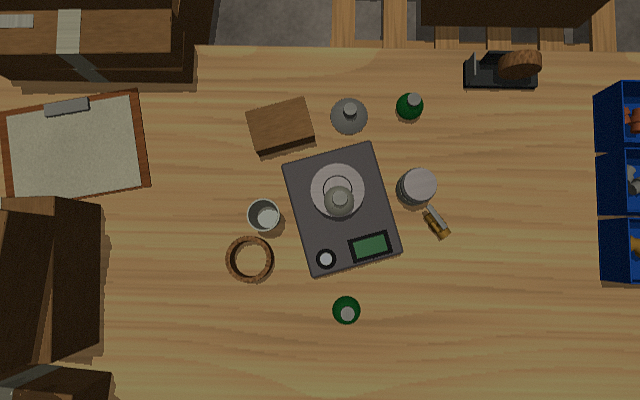

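```bash
python3 - <<'E'
from h import *
for n,(x0,y0,x1,y1),k in (('top0',(270,130,410,290),4),('scene0',(240,145,350,245),7)):
    im=cv2.imread(f'pics/{n}.png')[y0:y1,x0:x1]
    cv2.imwrite(f'pics/{n}c.png',np.clip(cv2.resize(im,None,fx=k,fy=k,interpolation=cv2.INTER_CUBIC)*1.0,0,255).astype(np.uint8)[:600])
E
```

```text
(no output)
```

View pics/top0c.png

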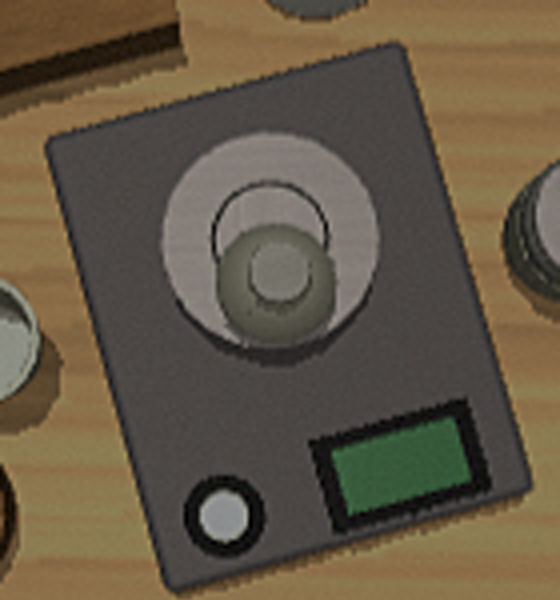

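View pics/scene0c.png

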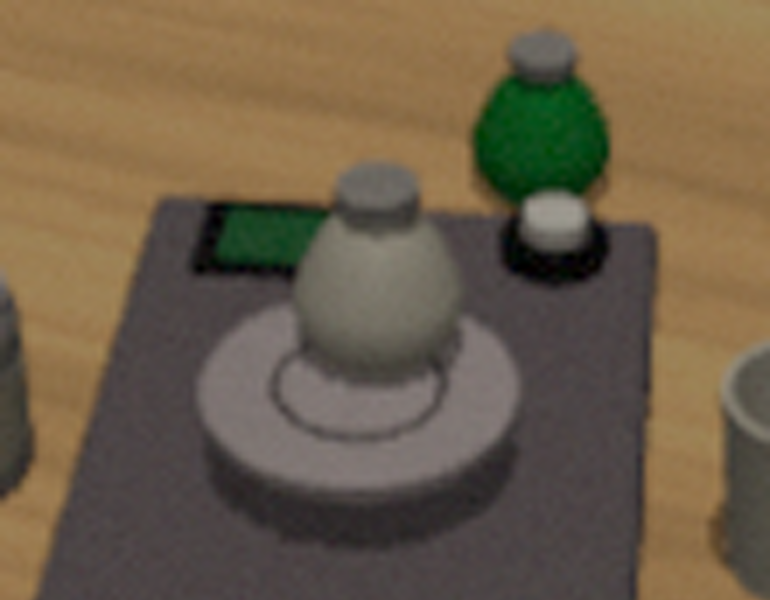

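```bash
python3 - <<'E'
from h import *
t=pickle.load(open('top0.pkl','rb'));s=pickle.load(open('scene0.pkl','rb'))
def tri(a,b):
    A=np.zeros((3,3));B=np.zeros(3);
    for c,p in((t,a),(s,b)):
        d=ray(c,*p);d/=np.linalg.norm(d);P=np.eye(3)-np.outer(d,d);A+=P;B+=P@np.array(c['xyz'])
    return np.linalg.solve(A,B)
print('pan',tri((337.5,190),(291.2,200.4)),at_z(t,337.5,190,75),at_z(s,291.2,200.4,75))
print('collar',tri((339.75,198),(293.7,170.7)),at_z(t,339.75,198,143))
print('belly',at_z(t,338.9,201.5,95))
print('key',tri((326,259),(319.3,175.3)),at_z(t,326,259,66))
for n,uv in dict(collar=(339,197),pan=(325,185),key=(326,259),hous=(310,230),can=(417,187),tumb=(257,203),greenN=(347,315),disc=(350,110),valve=(437,221)).items(): print(n,pt(t,*uv))
# pan top points from depth (both cams)
for c in (t,s):
    vv,uu=np.mgrid[0:400,0:640]; z=c['z_map']
    K=np.linalg.inv(c['camera_matrix']); d=(rot(c)@(K@np.stack([uu.ravel(),vv.ravel(),np.ones(uu.size)])))
    P=(np.array(c['xyz'])[:,None]+d*z.ravel()).T; P=P[z.ravel()>0]
    m=(np.hypot(P[:,0]-525,P[:,1]-35)<75)&(abs(P[:,2]-75)<8); Q=P[m]
    print('pan z',np.median(Q[:,2]),len(Q)); 
    (cx,cy),rad=cv2.minEnclosingCircle(Q[:,:2].astype(np.float32)); print(cx,cy,rad)
    D=P[(np.hypot(P[:,0]-525,P[:,1]-35)<75)&(P[:,2]>85)&(P[:,2]<105)]; 
    from scipy.optimize import least_squares
    r0=least_squares(lambda q:np.hypot(D[:,0]-q[0],D[:,1]-q[1])-29,[510,32],loss='soft_l1').x; print('belly fit',r0,len(D))
    C=P[(np.hypot(P[:,0]-525,P[:,1]-35)<75)&(P[:,2]>136)]; print('collar',C.mean(0) if len(C) else 0,len(C), C.max(0) if len(C) else 0)
E
```

```text
pan [610.16765998  30.13860432  76.06343698] [610.17852886  30.45763305  75.        ] [609.00010885  29.2095121   75.        ]
collar [585.77974157  27.46025206 145.81099914] [585.8763108   27.97389758 143.        ]
belly [584.5728254   27.87099771  95.        ]
key [470.57675017  50.72377677  66.98262997] [470.46481424  50.95317783  66.        ]
collar [587.35592816  29.49842109 146.01283988]
pan [619.36396327  56.01389816  78.67962441]
key [470.57555798  50.96855773  69.73038949]
hous [528.96539835  85.28035432  48.57974858]
can [ 618.72256132 -129.24261643   80.4259167 ]
tumb [581.25682402 194.54461076  66.07523387]
greenN [360.83542207   6.96896922  67.35078751]
disc [783.22951644   6.58270902  57.83803885]
valve [ 552.78599509 -176.2354622    53.76494304]
pan z 75.7108801862604 301
529.4534912109375 35.291473388671875 71.13262176513672
belly fit [543.39509075  42.69214693] 51
collar [585.86638798  28.90277616 144.16575361] 187 [598.9476513   42.47510081 147.42434646]
pan z 75.84168149367679 115
529.481689453125 34.196475982666016 70.82809448242188
belly fit [591.77455617  81.69597695] 23
collar [587.85923167  27.32905731 143.31980533] 81 [599.57306803  39.78106571 146.12296437]
```

Emit:
{"method": "play_rows", "body": {"moves": [[[0, 0, 0], [0, 0, -0.125], 1], [[0, 0, 0], [0, 0, -0.125], 1], [[0, 0, 0], [0, 0, -0.1247], 1], [[-20, -50, 0], [0, 0, 0], 1], [[-20, -50, 0], [0, 0, 0], 1], [[-20, -50, 0], [0, 0, 0], 1], [[-20, -50, 0], [0, 0, 0], 1]], "grip_force": 20}}

```text
time: 0.98
tcp_pos: [309.0, 380.0, 250.1]
eef_rot: [-180.0, -0.0, -180.0]
force: [1.3, 0.2, 0.1]
opening: -0.003
```

```bash
python3 - <<'E'
from h import *
from scipy.optimize import least_squares
o=r.get_obs(); print(o['tcp_pos'],o['eef_rot'],o['joint_pos'],o['opening'])
for n in('top0','scene0'):
    c=pickle.load(open(n+'.pkl','rb'))
    vv,uu=np.mgrid[0:400,0:640]; z=c['z_map'].ravel()
    d=rot(c)@(np.linalg.inv(c['camera_matrix'])@np.stack([uu.ravel(),vv.ravel(),np.ones(uu.size)]))
    P=(np.array(c['xyz'])[:,None]+d*z).T; P=P[z>0]; h=np.hypot(P[:,0]-600,P[:,1]-30)
    Q=P[(h<75)&(abs(P[:,2]-76)<5)]; print(n,'pan z',np.median(Q[:,2]),cv2.minEnclosingCircle(Q[:,:2].astype(np.float32)),len(Q))
    C=P[(h<60)&(P[:,2]>138)]; print('collar',C.mean(0),cv2.minEnclosingCircle(C[:,:2].astype(np.float32)))
E
```

```text
[308.97110966 379.97031417 250.08155702] [-1.79980786e+02 -6.91334462e-03 -1.79971323e+02] [ 3.77901481e+01  1.98777932e+01  1.01089577e+02 -1.27752427e-02
  5.90498623e+01 -5.22319579e+01] -0.0029950525235548724
top0 pan z 76.47391536782948 ((610.4100952148438, 31.37335205078125), 54.92347717285156) 1568
collar [585.86638798  28.90277616 144.16575361] ((586.1204223632812, 28.61414337158203), 14.24716854095459)
scene0 pan z 76.48362420563228 ((611.28515625, 28.453298568725586), 55.606266021728516) 858
collar [589.48460779  26.85855529 143.38876445] ((586.7355346679688, 23.713695526123047), 16.589111328125)
```

Emit:
{"method": "play_rows", "body": {"moves": [[[-26, -44, 0], [0, 0, 0], 1], [[-26, -44, 0], [0, 0, 0], 1], [[-26, -44, 0], [0, 0, 0], 1], [[-26, -44, 0], [0, 0, 0], 1], [[-26, -44, 0], [0, 0, 0], 1], [[-26, -44, 0], [0, 0, 0], 1], [[-26, -44, 0], [0, 0, 0], 1], [[-27, -44, 30], [0, 0, 0], 1], [[0, 0, 30], [0, 0, 0], 1], [[0, 0, 0], [0, 0, 0], 1]]}}

```text
time: 2.22
tcp_pos: [515.7, 29.2, 188.0]
eef_rot: [179.9, -0.4, 179.9]
force: [0.1, 0.4, 0.2]
opening: 0.004
```

```bash
python3 - <<'E'
from h import *
c=snap('wrist','w1'); s=snap('scene','s1'); print(c['xyz'],c['attitude']); print(r.get_obs()['joint_pos'])
E
```

```text
[434.66802551  28.6731073  311.4905953 ] [ 1.61620705e+02 -4.15306248e-02  8.98973976e+01]
[-9.06097942e+00  2.69704538e+01  1.00789550e+02  4.42819015e-03
  5.22849911e+01 -9.90829444e+01]
```

View pics/w1.png

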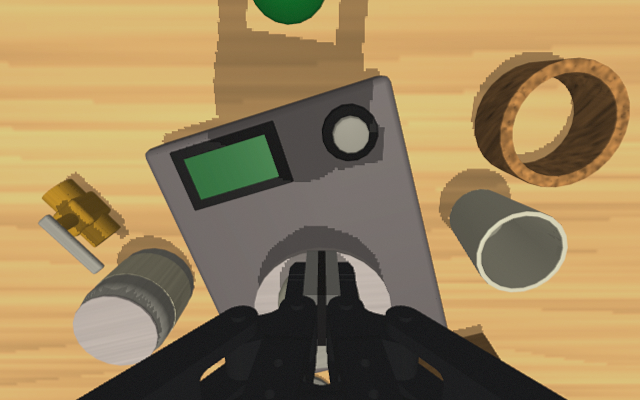

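View pics/s1.png

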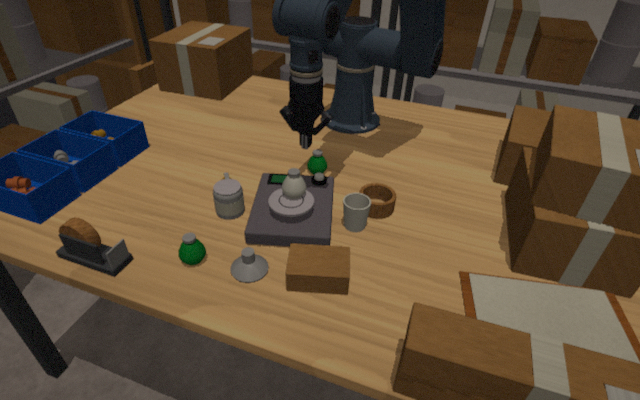

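```bash
python3 - <<'E'
from h import *
c=pickle.load(open('w1.pkl','rb')); s=pickle.load(open('s1.pkl','rb'))
for p in [(515.7,29.2,169),(515.7,29.2,188),(470.5,50.8,67),(610,30,76),(586,28,144)]: print(p,proj(c,p),proj(s,p))
print(pt(c,350,134), pt(c,290,285),pt(c,300,268))
E
```

```text
(515.7, 29.2, 169) [322.5010335  267.04661772] [305.80326661 148.26122906]
(515.7, 29.2, 188) [322.69051477 290.44327409] [305.85118352 141.40042643]
(470.5, 50.8, 67) [352.8194197  135.88446599] [319.43025008 175.28795333]
(610, 30, 76) [323.10664324 312.96361937] [291.33049008 200.38016504]
(586, 28, 144) [320.38393871 350.93007328] [294.16163701 171.46363693]
[469.34992405  48.89441925  65.86754577] [509.52656446  16.48134736 193.64046459] [509.23875163  19.65571189 181.12352867]
```

Emit:
{"method": "play_rows", "body": {"moves": [[[0, 0, 30], [0, 0, 0], 1], [[0, 0, 30], [0, 0, 0], 1], [[0, 0, 25], [0, 0, 0], 1], [[0, 0, 0], [0, 0, 0], 1], [[-8, -0.5, 0], [0, 0, 0], 1], [[-8, 0, 0], [0, 0, 0], 1], [[-2, 0, 0], [0, 0, 0], 1], [[0, 0, 0], [0, 0, 0], 1]]}}

```text
time: 3.32
tcp_pos: [536.1, 29.0, 105.8]
eef_rot: [-180.0, 0.0, 180.0]
force: [-0.4, -0.1, 0.7]
opening: -0.002
```

```bash
python3 - <<'E'
from h import *
s=snap('scene','s2'); t=snap('top','t2'); print(r.get_obs()['tcp_pos'],r.get_obs()['force'])
a=cv2.resize(s['image'][110:230,230:360,::-1],None,fx=3,fy=3); b=cv2.resize(t['image'][150:270,275:405,::-1],None,fx=3,fy=3)
cv2.imwrite('pics/c2.png',np.hstack([a,b]))
E
```

```text
[535.45181527  29.10012946 105.41360664] [ 0.66728119  0.3771544  -0.39966361]
```

View pics/c2.png

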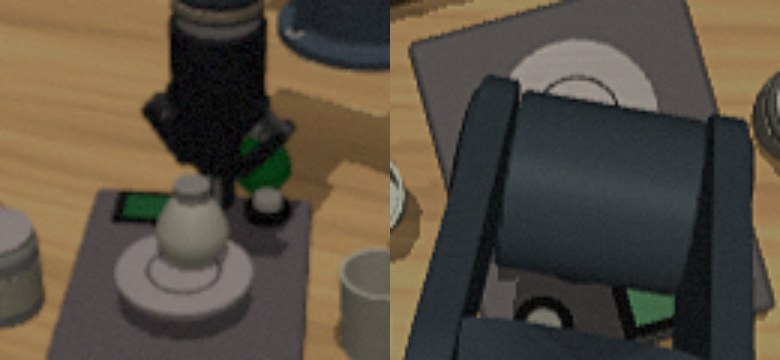

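Emit:
{"method": "play_rows", "body": {"moves": [[[-2, -0.5, 3], [0, 0, 0], 1], [[-2, 0, 0], [0, 0, 0], 1], [[-2, 0, 0], [0, 0, 0], 1], [[-2, 0, 0], [0, 0, 0], 1], [[-2, 0, 0], [0, 0, 0], 1], [[-2, 0, 0], [0, 0, 0], 1], [[-2, 0, 0], [0, 0, 0], 1], [[-2, 0, 0], [0, 0, 0], 1], [[0, 0, 0], [0, 0, 0], 1]]}}

```text
time: 4.55
tcp_pos: [552.2, 28.5, 102.3]
eef_rot: [-180.0, 0.1, 180.0]
force: [-0.4, 0.7, 0.1]
opening: -0.001
```

```bash
cat >m.py <<'E'
from h import *
import sys
f=sys.argv[1]; s=snap('scene',f); o=r.get_obs(); print(o['tcp_pos'],o['force'])
a=cv2.resize(s['image'][145:245,240:350,::-1],None,fx=6,fy=6,interpolation=cv2.INTER_CUBIC); 
cv2.imwrite(f'pics/{f}c.png',a)
t0=cv2.imread('pics/scene0.png')[:,:,::-1]
E
python3 m.py s3
```

```text
[552.22569729  28.52625471 102.31595941] [-1.15126678  0.96078576  0.0917334 ]
```

View pics/s3c.png

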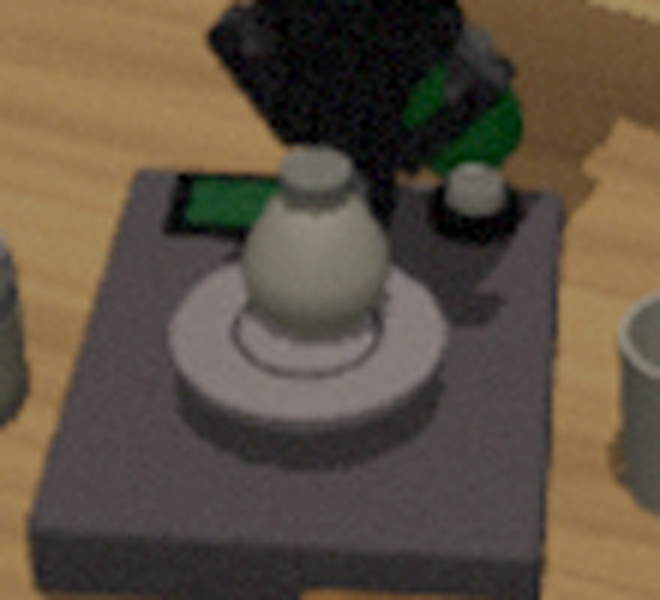

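```bash
python3 - <<'E'
from h import *
s=pickle.load(open('s3.pkl','rb'))
for x in (586,594,602,610): print(x,(proj(s,(x,29,144))-[240,145])*6)
t=cv2.cvtColor(pickle.load(open('scene0.pkl','rb'))['image'],cv2.COLOR_RGB2GRAY)[165:180,285:302]
m=cv2.matchTemplate(cv2.cvtColor(s['image'],cv2.COLOR_RGB2GRAY)[155:200,275:315],t,cv2.TM_CCOEFF_NORMED); print(cv2.minMaxLoc(m), 'ref (10,10)')
E
```

```text
586 [327.3236267  159.32219627]
594 [319.27491687 169.83775509]
602 [311.12566913 180.48466569]
610 [302.87398787 191.26540465]
(-0.6258825659751892, 0.39530402421951294, (9, 7), (7, 30)) ref (10,10)
```

Emit:
{"method": "play_rows", "body": {"moves": [[[-2, 0, 0], [0, 0, 0], 1], [[-2, 0, 0], [0, 0, 0], 1], [[-2, 0, 0], [0, 0, 0], 1], [[-2, 0, 0], [0, 0, 0], 1], [[-2, 0, 0], [0, 0, 0], 1], [[-1, 0, 0], [0, 0, 0], 1], [[0, 0, 0], [0, 0, 0], 1]]}}

```text
time: 5.48
tcp_pos: [563.0, 28.6, 102.3]
eef_rot: [-180.0, 0.0, 180.0]
force: [-1.0, -0.4, -0.6]
opening: 0.0
```

```bash
python3 m.py s4
```

```text
[562.96799461  28.55126782 102.35345007] [-1.09000454 -0.71592685 -0.55068307]
```

View pics/s4c.png

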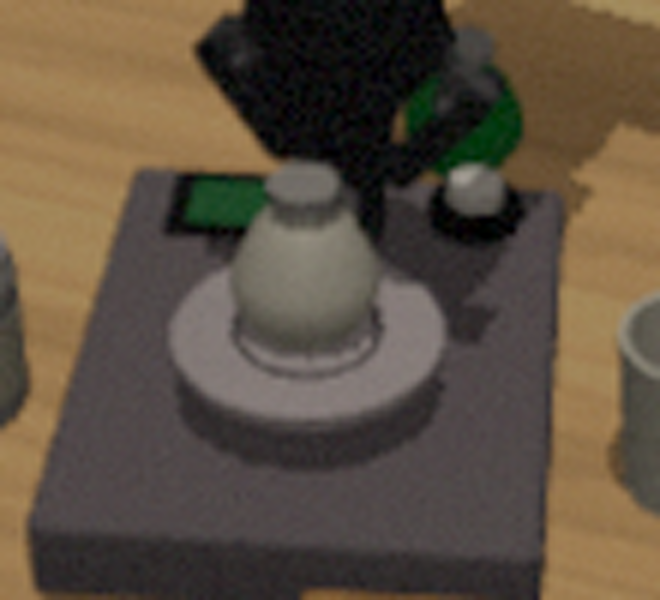

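Emit:
{"method": "play_rows", "body": {"moves": [[[-1.5, 0, 0], [0, 0, 0], 1], [[-1.5, 0, 0], [0, 0, 0], 1], [[0, 0, 0], [0, 0, 0], 1], [[3, 0, 0], [0, 0, 0], 1], [[15, 0, 0], [0, 0, 0], 1], [[20, 0, 0], [0, 0, 0], 1], [[15, 0, -30], [0, 0, 0], 1], [[43, 22, -20], [0, 0, 0], 1], [[0, 0, 0], [0, 0, 0], 1]]}}

```text
time: 6.65
tcp_pos: [466.7, 51.8, 153.5]
eef_rot: [180.0, -0.1, -179.9]
force: [0.9, 0.0, -0.6]
opening: 0.002
```

```bash
python3 m.py s5; python3 - <<'E'
from h import *
t=snap('top','t5'); b=cv2.resize(t['image'][150:270,275:405,::-1],None,fx=5,fy=5,interpolation=cv2.INTER_CUBIC)
cv2.imwrite('pics/t5c.png',b)
s=pickle.load(open('s5.pkl','rb'));print((proj(s,(610,30,144))-[240,145])*6,(proj(t,(610,30,144))-[275,150])*5,(proj(t,(610,30,76))-[275,150])*5)
E
```

```text
[469.22177819  51.05867601 153.20480583] [0.70109167 0.07259897 0.77671024]
[305.26661623 191.82528595] [319.50547606 175.26164886] [313.69874821 200.12289598]
```

View pics/s5c.png

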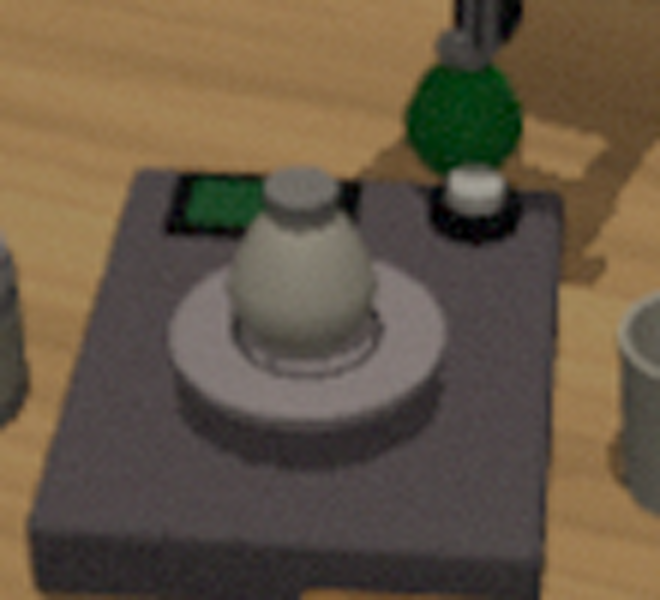

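View pics/t5c.png

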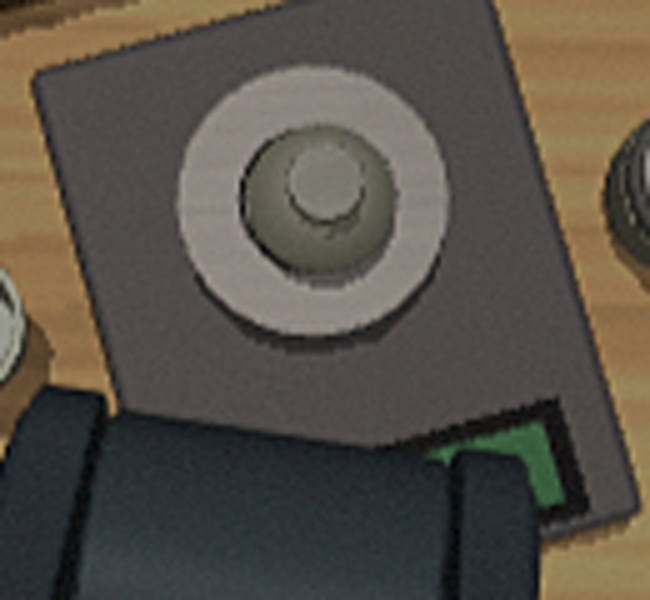

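Emit:
{"method": "play_rows", "body": {"moves": [[[-1, 0, 25], [0, 0, 0], 1], [[0, 0, 25], [0, 0, 0], 1], [[0, 0, 10], [0, 0, 0], 1], [[0, 0, 2], [0, 0, 0], 1], [[0, 0, 2], [0, 0, 0], 1], [[0, 0, 2], [0, 0, 0], 1], [[0, 0, 0], [0, 0, 0], 1]]}}

```text
time: 7.62
tcp_pos: [470.9, 50.6, 86.7]
eef_rot: [-180.0, 0.0, 180.0]
force: [-0.9, -0.4, -0.3]
opening: 0.003
```

Emit:
{"method": "play_rows", "body": {"moves": [[[0, 0, 2], [0, 0, 0], 1], [[0, 0, 2], [0, 0, 0], 1], [[0, 0, 1], [0, 0, 0], 1], [[0, 0, 0], [0, 0, 0], 1]]}}

```text
time: 8.12
tcp_pos: [471.0, 50.6, 81.4]
eef_rot: [-180.0, 0.0, 180.0]
force: [0.7, 0.1, 3.1]
opening: -0.002
```

Emit:
{"method": "play_rows", "body": {"moves": [[[0, 0, 1], [0, 0, 0], 1], [[0, 0, 0], [0, 0, 0], 1]]}}

```text
time: 8.38
tcp_pos: [471.0, 50.5, 80.4]
eef_rot: [-180.0, 0.0, 180.0]
force: [1.2, 1.0, 3.0]
opening: 0.003
```

Emit:
{"method": "play_rows", "body": {"moves": [[[0, 0, 1], [0, 0, 0], 1], [[0, 0, 0], [0, 0, 0], 1]]}}

```text
time: 8.62
tcp_pos: [471.0, 50.5, 79.4]
eef_rot: [-180.0, 0.0, 180.0]
force: [1.1, 1.7, 3.9]
opening: 0.003
```

Spring contact confirmed (3–4 N); continue to the hard stop.

Emit:
{"method": "play_rows", "body": {"moves": [[[0, 0, 0.7], [0, 0, 0], 1], [[0, 0, 0], [0, 0, 0], 1]]}}

```text
time: 8.88
tcp_pos: [471.0, 50.6, 79.0]
eef_rot: [-180.0, 0.1, 180.0]
force: [0.4, 0.7, 6.7]
opening: -0.001
```

Emit:
{"method": "play_rows", "body": {"moves": [[[0, 0, 0.7], [0, 0, 0], 1], [[0, 0, 0], [0, 0, 0], 1]]}}

```text
time: 9.12
tcp_pos: [471.0, 50.6, 78.9]
eef_rot: [-180.0, 0.1, 180.0]
force: [-0.1, 0.2, 13.5]
opening: -0.002
```

Emit:
{"method": "play_rows", "body": {"moves": [[[0, 0, -4], [0, 0, 0], 1], [[0, 0, -10], [0, 0, 0], 1], [[0, 0, -30], [0, 0, 0], 1], [[0, 0, -40], [0, 0, 0], 1], [[20, 0, -40], [0, 0, 0], 1], [[40, 0, 0], [0, 0, 0], 1], [[0, 0, 0], [0, 0, 0], 1], [[0, 0, 0], [0, 0, 0], 1]]}}

```text
time: 10.12
tcp_pos: [410.8, 50.5, 202.0]
eef_rot: [-180.0, 0.0, 180.0]
force: [0.3, -0.3, -0.5]
opening: -0.0
```

```bash
python3 m.py s6; python3 - <<'E'
from h import *
t=snap('top','t6'); 
cv2.imwrite('pics/t6c.png',cv2.resize(t['image'][90:290,220:460,::-1],None,fx=3,fy=3,interpolation=cv2.INTER_CUBIC))
E
```

```text
[411.40415869  50.45204607 201.92448092] [ 1.31814726  0.6724804  -0.45859644]
```

View pics/s6c.png

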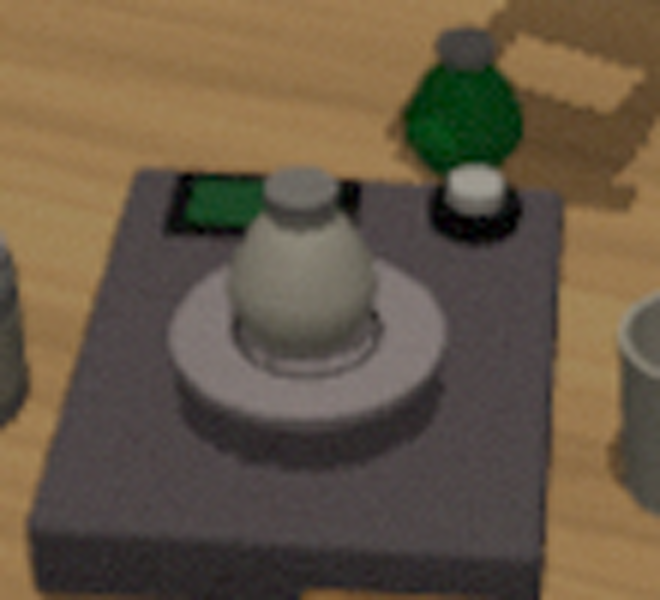

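View pics/t6c.png

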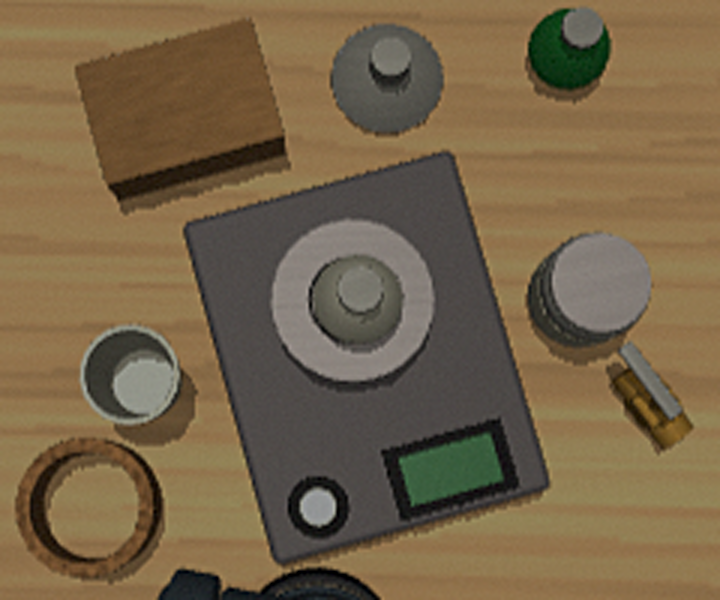

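The dispenser is upright inside the ring, with its collar at (302,188) in the scene crop, unchanged since before the press. The key is up again at (475,185), and the other goods haven't moved.

```bash
python3 -c "
from workcell import r
r.close_job()"
```

```text
the job is handed in; nothing more can be done
```

I pushed the dispenser about 22 mm in +x with the shut fingers, low on its belly, until it stood inside the ring. I then took the fingers away, pressed the scale's key to its stop and released it, and handed the job in at about 10 s.

- **Dispenser:** the top and scene views both put its axis about 2–3 mm from the pan's centre. It is upright and was in the same place before and after the key press. I saw at most about 1 N on the tool between pushes.
- **Key:** it resisted with about 3–4 N on its spring, then the force rose to 13.5 N with almost no further movement, with the fingertips about 60 mm above the bench. I took that as the key fully down. In the last picture it looks fully up again.
- **Other goods:** the tumbler, can, tape and valve look unmoved in the last top view.

None of my checks failed. The scene view's depth-based fit of the dispenser's collar was about 5 mm off the other measurements in y, so I used the triangulated value instead.

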